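Shut, ring-lock and park the round storage tub under the shelf riser

TASK

Put the round grey storage tub away: swing its lid fully shut, then turn the black lock collar clockwise by its thumb wing until the wing stands at the locked mark, the long raised bar on the tub's shoulder. Then slide the tub along the shelf, without tipping or lifting it, in under the low white shelf riser until its side is up against the riser's back panel, and leave the torch, the bulb tray and the shoehorn where they are.

Things in the scene. Friction and masses are not known exactly. Their poses are not given: they have to be found in the camera images.
- tub: Loose round grey storage tub, 0.65 to 1 kg, 190 mm diameter. Plain round wall up to a flat shoulder 78 mm high; on it a black lock collar (outer radius 78 mm, 80 to 102 mm high) round the mouth. Highest point with the lid shut: 109 mm. Origin: centre of its underside; z up, +x towards the lid's hinge bracket, so -x is the front, where the collar's thumb wing is.
- lid_panel (a joint): Lid angle, rad: 0 fully shut, grows as its front edge rises. Grey disc, 57 mm radius, inside the collar when shut. Stiff hinge: stays where left, 1 to 3 N along its arc to move; pressed straight down while steep it may jam. Starts at 0.5 to 0.9. Once the collar is turned beyond about 0.8 rad, tabs in it hold a shut lid down and keep an open one from shutting.
- lid_hinge (a point): Middle of the lid's hinge line, which runs along the tub's y: at x = +88 mm, z = 104 mm in the tub's frame. A strap 30 mm wide, 4 mm thick, runs along the lid's middle from here to 8 mm in front of the tub's centre; its top is 108 mm above the shelf when the lid is shut.
- lid_edge (a point): Point at the lid's front rim on its middle line, 145 mm from the hinge line; moves with the lid.
- collar_ring (a joint): Turn of the black lock collar about the tub's upright axis, rad: 0 fully open (wing at the small raised dot), grows clockwise seen from above, 1.222 with the wing exactly at the locked mark, end stop at 1.285. Starts near open (0 to 0.3), stays where left, takes about 1.5 N at the wing to turn.
- wing (a point): Middle of the top of the collar's thumb wing: black block with a grey pointer rib on top, standing radially out between 76 and 97 mm from the tub's axis, 12 mm thick along its travel, 81 to 104 mm above the shelf. The point is 86.5 mm from the axis, at azimuth 215 deg (from the tub's +x towards +y) minus the collar's turn: right of the front when open, left of it when locked.
- lock_mark (a point): Locked mark on the tub's shoulder, 86.5 mm from its axis at azimuth 145 deg in the tub's frame, 79 mm high: raised dark bar 15 mm long, 5 mm wide, running radially and on 34 mm down the wall. The wing stands right over it when locked. The open mark is a small raised dot at azimuth 215 deg.
- riser: Fixed white shelf riser: 274 x 117 mm board, underside 150 mm up, on two side panels (inner faces at its x = -125 and +125 mm) and a back panel (face at y = -95 mm); open to its +y, where board and sides end at y = +10 mm. Origin: where the tub's middle stands on the shelf when it touches the back panel, midway; 85 mm of the tub then stay outside. Small stock on top up to 195 mm high.
- torch: Bystander: aluminium torch standing on its head, 124 mm tall, 42 mm diameter at the foot. Origin: centre of its foot.
- bulb_tray: Bystander: glass light bulb lying in a shallow cardboard tray, 130 x 80 mm, 64 mm high. Origin: centre of its underside, long side along x.
- shoehorn: Bystander: stainless steel shoehorn lying flat, 183 mm long along its x, 41 mm wide. Origin: centre of its underside.
There are look-alikes about, which are no part of the job. What is shaped like the tub but orange is not meant.

How it is judged:
On the way, in this order (a step that is already met when the one before it is completed fails the run):
1. the lid is fully shut (value of joint lid_panel below 0.05 rad), for 0.2 s.
2. with the lid shut, the collar's wing stands at the locked mark (value of joint lid_panel below 0.05 rad and value of joint collar_ring between 1.13 and 1.31 rad), for 0.3 s.
3. the tub is in under the riser, up against its back panel (y of tub in the frame of riser between -0.01 and 0.012 m and x of tub in the frame of riser between -0.04 and 0.04 m), for 0.2 s.
At the end, for the whole second after the job is handed in: The tub stands upright and at rest on the shelf between the riser's side panels with its middle within 12 mm of where it touches the back panel, its lid fully shut (within 0.05 rad) and the collar's wing at the locked mark (within 0.09 rad, about 5 degrees) (all of step 2 and all of step 3 and angle between tub's own z axis and vertical below 0.05 rad and height (world z) of tub below 0.008 m and linear speed of tub below 0.02 m/s).
It fails at once if the tub is tipped or lifted off the shelf (angle between tub's own z axis and vertical above 0.2 rad or height (world z) of tub above 0.025 m).
It fails at once if the torch is knocked over or moved more than 3 cm (distance of torch from where it was at the start of the episode above 0.03 m or angle between torch's own z axis and vertical above 0.4 rad).
It fails at once if the bulb tray is moved more than 3 cm (distance of bulb_tray from where it was at the start of the episode above 0.03 m).
It fails at once if the shoehorn is moved more than 3 cm (distance of shoehorn from where it was at the start of the episode above 0.03 m).
It also fails if it takes over 69 s, if anything falls off the work surface, if the arm or the gripper's body presses on something with over 40 N, if the wrist force passes 120 N, or if a joint passes its speed limit or range.

ROBOT

A 7-joint arm with a two-finger parallel gripper is mounted at the origin on the work surface. World frame = base frame: x ahead of the robot, y to its left, z up, the work surface at z = 0. Lengths are in m, angles in rad, forces in N, time in s.
With the tool pointing down it reaches from about 0.425 to 0.925 m from the base axis. Payload 6.8 kg.
Tool frame: the origin (TCP) lies at the very end of the fingers, on their centre line; the grasp point (between the pads) lies 19 mm behind it (grip_point_offset is the distance from the TCP to the grasp point, in m); z points along the fingers, y is the line along which they close (so a half turn about z gives the same grasp; the last joint's range is limited). The gripper opens to 85 mm and grips with 20 to 120 N. Pads are 22 mm wide; open, the fingers measure 114 mm over their backs; the gripper's body (76 mm by 85 mm) begins 54 mm behind the grasp point. The pads swing forward as they close: fully open they stand 13 mm farther back than shut.
Start: joints at [1.02, 0.477, 0.022, 1.555, -0.011, 1.109, -0.083], TCP at [0.289, -0.61, 0.211] pointing down, gripper open.
Joint ranges: [-2.96, 2.96], [-0.34, 2.1], [-1.41, 1.46], [0.24, 2.44], [-1.37, 4.51], [0.17, 1.92], [-2.96, 2.96]. Speed limits (rad/s): [2.39, 2.39, 3.14, 3.14, 3.14, 3.14, 3.14].

INTERFACE

Orientations are given as a unit quaternion [w, x, y, z].
In Python, from station import * gives the robot as it stands.
- The arm moves only by the tool carry_out, never from a script. Its argument "rows" is text: rows parted by semicolons, each of 4 numbers parted by spaces: the shift along the world's x, y, z in mm, then the turn about the world's z in degrees. In form: dx dy dz yaw; .... A call has 1 to 10 rows; each row shifts and turns the commanded pose from where the row before left it; what a row does not reach is not made up. A row lasts 1/8 s, in which the tool goes at most 62.5 mm and 10.7 degrees, less where a joint would pass 70% of its speed; a pose out of reach is approached as far as the arm can. A call is refused whole if a number of a shift passes 62.5 or a number of a turn 10.7, either way. A call with a gripper value outside its range is refused whole. "claw" is the finger opening in mm, from 0 to 85.4, set as the call begins (left out, the last holds). The fingers move at their own pace and stop on an object; "force" is the grip in N (left out, the last holds). Time passes only in rows, so rows that do not move let the fingers close. It gives the time, the measured TCP pose, the force, the opening and the grip force at its end, in the units of the state.
- get_obs(): the state, without advancing time (a new reading comes with each control period).
- read_camera(name): name is "scene" or "top" or "wrist"; returns a dict with "img" (420x560x3 uint8, blue, green, red), "fov_y" (degrees; the focal length in pixels is half the picture's height over the tangent of half this angle, whatever the lens; pixels are square), "cx", "cy" (the principal point, pixels), "world_to_cam" (4x4, takes a point from world to camera coordinates). Camera axes: x right, y up, looking along -z (the intrinsics and any distortion apply to the point x, -y, -z); pixel columns grow to the right and rows downward; lengths in m; the calibration is good to about 2 mm. A picture is of the moment at which its call begins. There is no depth.
- hand_in(): hands the job in; it is judged then, once.
Trained networks look in the newest picture that a camera, given by its name, has taken for a name from the list of things; names that differ only in an ending like _2 or _b are one class to them, and where a whole thing is asked for, a point or a joint stands for the part that bears it (a point fixed in the world has none). Each returns a list of dicts, best first, with "confidence" (0 to 1); they miss things now and then, are a little off and sometimes report something else, mostly with a low value. They report only what shows in the picture. A call takes as long as a camera call. They do not tell look-alikes from the thing itself.
- recognise(camera, thing): "centre" ([column, row] in pixels, amid what is visible of it).
- outline_of(camera, thing): "pixels" (420x560 bool, what is visible of it) and "centre" ([column, row] in pixels, amid what is visible of it).
- place_of(camera, thing): "centre" ([column, row] in pixels: a listed point, or the origin of a listed thing).
The state is a dict: "t": time; "q": joint angles; "joint_vel": joint speeds; "joint_torque": joint torques, N m; "eef_pos": TCP position; "tool_rot": TCP orientation; "contact_force": force on the tool from outside, world axes, zero at the start; "torque": the same for the moment, N m; "gripper_width": opening from 0.0 (shut) to 1.0 (fully open); "grasp_force": force on a finger pad.
Only numpy, scipy, OpenCV 4.12 (cv2) and the standard library are available. Lean on these libraries where they do the work, as an engineer would, in place of code of your own. Each camera call takes 0.05 s, during which the arm holds its last target. There are 200 camera calls.

## Working session

There is one attempt and no reset: what is moved stays moved. The work goes in short steps, Python scripts to look and compute and a tool call to move; the robot and the scene stay as the last step left them, time stands still between calls to the robot, and variables do not carry over. Pictures are saved under pics/ and viewed, at most 10 in all, crops included, and the job is handed in when it is done.

Besides the shell and the picture viewer there is one more tool, called as name(argument=value, ...) on one line, values as JSON. carry_out: Moves the arm, as the interface text tells. Its arguments: {"type":"object","properties":{"rows":{"type":"string"},"claw":{"type":"number"},"force":{"type":"number"}},"required":["rows"]}

```bash
mkdir -p pics; ls
python3 - <<'E'
from station import *
import cv2,numpy as np
for n in ["scene","top"]:
    r=read_camera(n); cv2.imwrite(f"pics/{n}0.png",r["img"])
    print(n,r["fov_y"],r["cx"],r["cy"],np.round(r["world_to_cam"],3).tolist(),[k for k in r])
    for t in ["tub","lid_hinge","lid_edge","wing","lock_mark","riser","torch","bulb_tray","shoehorn"]:
        print(t,[(np.round(d["centre"]).tolist(),round(d["confidence"],2)) for d in place_of(n,t)])
print(get_obs())
E
```

```text
pics
scene 56.62053091130278 277.21055073600496 207.7642125301505 [[-0.773, 0.634, -0.004, 0.412], [-0.486, -0.589, 0.646, 0.197], [0.408, 0.501, 0.763, -1.318], [0.0, 0.0, 0.0, 1.0]] ['img', 'fov_y', 'cx', 'cy', 'world_to_cam']
tub [([181.0, 150.0], 0.97), ([393.0, 236.0], 0.92), ([293.0, 144.0], 0.91), ([259.0, 361.0], 0.89), ([285.0, 245.0], 0.83)]
lid_hinge [([319.0, 126.0], 0.89), ([147.0, 134.0], 0.61), ([274.0, 251.0], 0.58), ([252.0, 303.0], 0.56)]
lid_edge [([188.0, 126.0], 0.83), ([283.0, 191.0], 0.73), ([277.0, 116.0], 0.71), ([262.0, 373.0], 0.55)]
wing [([285.0, 376.0], 0.96), ([266.0, 123.0], 0.7), ([192.0, 116.0], 0.7), ([439.0, 216.0], 0.63)]
lock_mark [([280.0, 111.0], 0.87), ([412.0, 243.0], 0.82), ([308.0, 211.0], 0.79), ([238.0, 388.0], 0.69), ([200.0, 142.0], 0.65)]
riser []
torch [([371.0, 374.0], 0.91)]
bulb_tray [([415.0, 320.0], 0.61)]
shoehorn [([208.0, 294.0], 0.77)]
top 49.63972747436195 288.1751354543642 210.7807906937529 [[0.018, -1.0, -0.012, -0.003], [0.985, 0.016, 0.173, -0.518], [-0.173, -0.015, 0.985, -1.452], [0.0, 0.0, 0.0, 1.0]] ['img', 'fov_y', 
[... 872 characters left out ...]
 0.02243045,  1.55539896, -0.01145485,
        1.10930247, -0.08312019]), 'joint_vel': array([-1.15694470e-03, -1.51862841e-04, -4.80329729e-05, -9.06358933e-04,
       -4.68070666e-04,  5.59090132e-04, -3.46992993e-04]), 'joint_torque': array([ 8.37956595e-04, -5.96343970e+01,  1.60668131e+00, -2.81554770e+01,
        1.24447374e-02,  1.26707233e-03, -1.24988301e-05]), 'eef_pos': array([ 0.28920202, -0.60992773,  0.2108049 ]), 'tool_rot': array([ 1.29118737e-05,  9.75596279e-01,  2.19572085e-01, -1.74594784e-05]), 'contact_force': array([ 0.04906152, -0.73440503,  0.74748963]), 'torque': array([-0.00030573, -0.01933998, -0.00251988]), 'grasp_force': 0.0, 'gripper_width': 0.9993422423815636}
```

View pics/scene0.png

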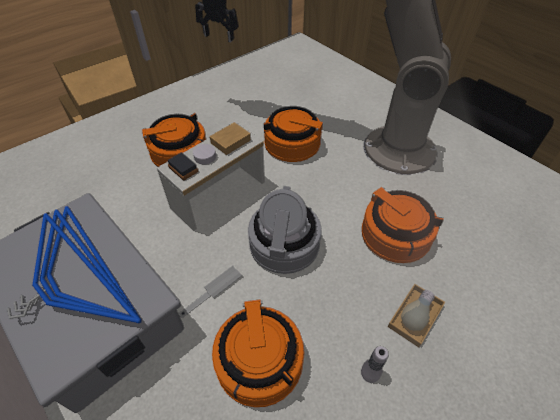

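View pics/top0.png

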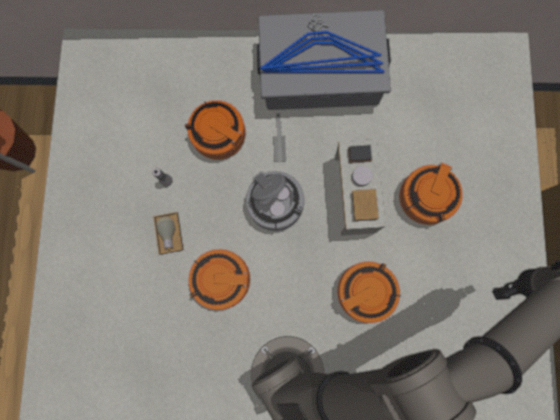

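Five tub-shaped things: orange at scene px (181,140), (293,132), (400,225), (259,355), and one grey at (285,230) (top px (274,200)). Only the grey one fits. I'll confirm it in an enlarged crop, together with the side the riser opens to.

```bash
cat > h.py <<'E'
import cv2,numpy as np
from scipy.optimize import least_squares
from station import *
def proj(r,P):
    P=np.atleast_2d(P); c=(r["world_to_cam"]@np.c_[P,np.ones(len(P))].T).T
    f=r["img"].shape[0]/2/np.tan(np.radians(r["fov_y"]/2))
    return np.c_[r["cx"]+f*c[:,0]/-c[:,2], r["cy"]+f*c[:,1]/c[:,2]]
def ray_z(r,uv,z):
    f=r["img"].shape[0]/2/np.tan(np.radians(r["fov_y"]/2))
    M=np.linalg.inv(r["world_to_cam"]); o=M[:3,3]
    d=M[:3,:3]@np.array([(uv[0]-r["cx"])/f,-(uv[1]-r["cy"])/f,-1]); return o+d*(z-o[2])/d[2]
E
python3 - <<'E'
from h import *
s=read_camera("scene");t=read_camera("top")
a=cv2.resize(s["img"][110:280,150:330],None,fx=2.8,fy=2.8,interpolation=cv2.INTER_CUBIC)
b=cv2.resize(t["img"][125:245,230:390],None,fx=3,fy=3,interpolation=cv2.INTER_CUBIC)
w=max(a.shape[1],b.shape[1])
c=np.zeros((600,800,3),np.uint8)
a=cv2.resize(a,(400,378));b=cv2.resize(b,(400,300));c[:378,:400]=a;c[:300,400:]=b
cv2.imwrite("pics/crop1.png",c)
z=[("lid_hinge",(274,251),(259,177),.104),("tub",(285,245),(274,202),0),("lock_mark",(308,211),(274,226),.079),("wing",None,(299,213),.104)]
for n,u,v,zz in z:
    print(n, u and ray_z(s,u,zz).round(3), ray_z(t,v,zz).round(3))
print("lid edge tri"); 
print(least_squares(lambda P:np.r_[proj(s,P)[0]-(283,191),proj(t,P)[0]-(273,188)],[.6,0,.15]).x)
for n,i in(("shoehorn",.0),("torch",0),("bulb_tray",0)):
    for c,r in(("scene",s),("top",t)):
        l=place_of(c,n)
        if l: print(n,c,ray_z(r,l[0]["centre"],i).round(3))
for c,r in(("scene",s),("top",t)):
    for l in outline_of(c,"riser"): print(c,l["centre"],l["pixels"].sum(),l["confidence"],cv2.approxPolyDP(max(cv2.findContours(l["pixels"].astype(np.uint8),0,2)[0],key=len),3,True).squeeze().tolist())
E
```

```text
lid_hinge [0.629 0.105 0.104] [0.616 0.101 0.104]
tub [0.55  0.054 0.   ] [0.555 0.056 0.   ]
lock_mark [0.467 0.05  0.079] [0.462 0.05  0.079]
wing None [ 0.501 -0.029  0.104]
lid edge tri
[0.55488024 0.04921214 0.21719134]
shoehorn scene [0.794 0.04  0.   ]
shoehorn top [0.795 0.04  0.   ]
torch scene [0.627 0.428 0.   ]
torch top [0.627 0.442 0.   ]
bulb_tray scene [0.451 0.409 0.   ]
bulb_tray top [0.445 0.402 0.   ]
scene [206.5, 164.9] 5069 0.89 [[238, 124], [227, 126], [158, 167], [170, 209], [192, 229], [196, 226], [188, 202], [191, 196], [240, 166], [263, 181], [263, 142]]
top [360.5, 187.8] 3764 0.83 [[375, 139], [338, 142], [335, 158], [340, 161], [345, 217], [341, 234], [372, 233], [385, 224]]
```

View pics/crop1.png

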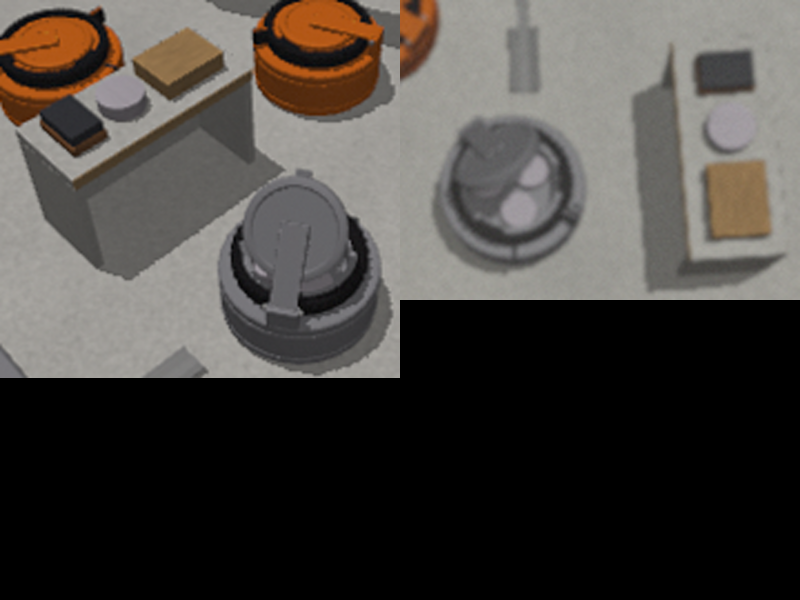

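The crop shows the grey tub (scene (285,230)) with its lid ajar, and the wing at top px (300,210). The riser opens toward the tub (world +y). Next, a joint fit of the tub and riser poses.

```bash
cat > fit.py <<'E'
from h import *
def Rz(a): return np.array([[np.cos(a),-np.sin(a),0],[np.sin(a),np.cos(a),0],[0,0,1]])
def pol(r,a,z): return np.array([r*np.cos(a),r*np.sin(a),z])
def pts(p):
    x,y,w,l,c=p; R=Rz(w); o=np.array([x,y,0])
    L={"tub":np.zeros(3),"lid_hinge":np.array([.088,0,.104]),"lid_edge":np.array([.088-.145*np.cos(l),0,.104+.145*np.sin(l)]),
       "wing":pol(.0865,np.radians(215)-c,.104),"lock_mark":pol(.0865,np.radians(145),.079)}
    return {k:o+R@v for k,v in L.items()}
def fit_tub(p0,cams=("scene","top"),tol=12,free=None,verbose=1):
    obs=[]; P=pts(p0)
    for c in cams:
        r=read_camera(c)
        for k in P:
            u=proj(r,P[k])[0]
            for d in place_of(c,k):
                if np.linalg.norm(d["centre"]-u)<tol: obs.append((r,k,np.array(d["centre"]),c)); break
    f=lambda p:np.concatenate([proj(r,pts(p)[k])[0]-u for r,k,u,_ in obs])
    s=least_squares(f,p0,loss="soft_l1",f_scale=2)
    if verbose:
        for (r,k,u,c),e in zip(obs,f(s.x).reshape(-1,2)): print(c,k,e.round(1))
    print("fit",s.x.round(4)); return s.x
E
python3 - <<'E'
from fit import *
p=fit_tub([.553,.055,.64,.85,.25])
s=read_camera("scene");t=read_camera("top")
print({k:v.round(3).tolist() for k,v in pts(p).items()})
O=[(s,(.137,.01,0),(195,230.6)),(s,(-.131,.01,0),(263.9,183.4)),(s,(.137,.01,.150),(183.7,194)),(s,(-.137,.01,.150),(262.5,143.5)),
(t,(.137,.01,"h"),(338.8,143)),(t,(-.137,.01,"h"),(346.8,229.8)),(t,(-.137,-.107,"h"),(382.8,227))]
def f(q):
    return np.concatenate([proj(r,Rz(q[2])@np.array([a,b,q[3] if h=="h" else h])+[q[0],q[1],0])[0]-u for r,(a,b,h),u in O])
q=least_squares(f,[.57,-.2,0,.16],loss="soft_l1",f_scale=2); print(q.x.round(4),f(q.x).reshape(-1,2).round(1).tolist())
img=t["img"].copy()
E
```

```text
scene tub [-2.9 -0.2]
scene lid_hinge [-0.9  0.1]
scene lid_edge [1.7 3.5]
scene lock_mark [-1.  -1.5]
top tub [3.1 1.4]
top lid_hinge [0.5 0.9]
top lid_edge [-1.   0.9]
top wing [-2.9 -1.5]
top lock_mark [-0.5  0.6]
fit [0.5519 0.0493 0.7077 0.8955 0.3538]
{'tub': [0.552, 0.049, 0.0], 'lid_hinge': [0.619, 0.107, 0.104], 'lid_edge': [0.55, 0.048, 0.217], 'wing': [0.503, -0.022, 0.104], 'lock_mark': [0.466, 0.041, 0.079]}
[ 0.5799 -0.1697  0.0841  0.1556] [[-1.2, -0.3], [-0.5, -1.1], [0.2, 0.6], [0.8, 1.1], [-0.6, 0.2], [-0.9, 0.1], [1.7, 0.3]]
```

carry_out(rows="0 0 55 0;0 0 55 0;24 57 0 2;24 57 0 2;24 57 0 2;24 57 0 2;24 57 0 2;24 57 0 2;24 57 0 3;24 57 0 0", claw=0)

```text
t: 3.45
eef_pos: [0.4817, -0.1521, 0.3212]
tool_rot: [0.0, 0.939, 0.345, 0.0]
contact_force: [1.1, -0.6, 1.0]
gripper_width: -0.001
grasp_force: 0.0
```

carry_out(rows="25 57 0 0;25 57 0 0;25 57 0 0;26 58 0 0;0 0 0 0;0 0 0 0")

```text
t: 4.2
eef_pos: [0.5816, 0.0736, 0.3205]
tool_rot: [0.0, 0.939, 0.345, -0.0]
contact_force: [0.1, -1.3, 0.5]
gripper_width: 0.001
grasp_force: 0.0
```

carry_out(rows="0 1 -50 0;0 0 -40 0;0 0 -11 0;-8 -7 -7 0;-8 -7 -8 0;-8 -6 -8 0")

```text
t: 4.95
eef_pos: [0.5578, 0.0542, 0.1975]
tool_rot: [0.0, 0.939, 0.345, 0.001]
contact_force: [-0.2, -0.7, 0.2]
gripper_width: -0.003
grasp_force: 0.0
```

Run:
```python
from fit import *
r=read_camera("scene");t=read_camera("top")
c=np.zeros((400,800,3),np.uint8)
c[:,:400]=cv2.resize(r["img"][130:290,200:360],(400,400));c[:,400:]=cv2.resize(t["img"][125:285,200:360],(400,400))
cv2.imwrite("pics/c2.png",c)
```

```text
(no output)
```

View pics/c2.png

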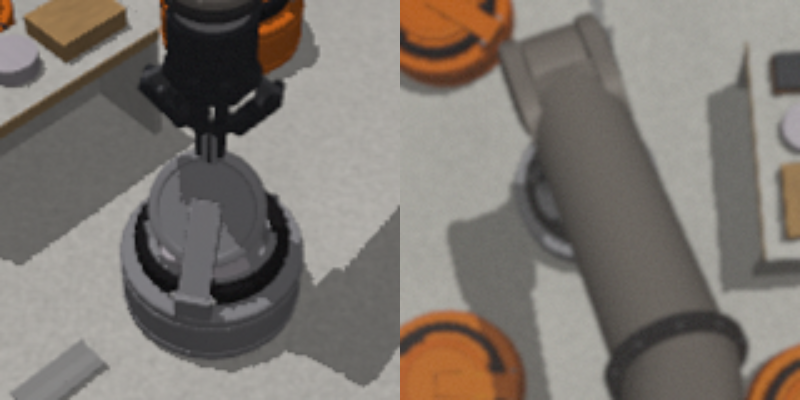

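Run:
```python
from fit import *
r=read_camera("scene");e=get_obs()["eef_pos"]
ct=lambda u:((u-[200,130])*2.5).round()
print(e.round(4),ct(proj(r,e)[0]))
for k in("lid_edge","wing","lid_hinge"):
    for d in place_of("scene",k): print(k,ct(np.array(d["centre"])),d["confidence"])
for l in (.5,.6,.7,.8,.9):
    print(l,ct(proj(r,pts([.5519,.0493,.7077,l,.3])["lid_edge"])[0]))
```

```text
[0.5574 0.0545 0.197 ] [209. 172.]
lid_edge [153. 601.] 0.94
lid_edge [558. 230.] 0.79
lid_edge [211. 144.] 0.77
lid_edge [-27. -13.] 0.63
lid_edge [266. 196.] 0.49
wing [217. 620.] 0.95
wing [598. 225.] 0.85
wing [-20. -35.] 0.68
lid_hinge [-139.   13.] 0.8
lid_hinge [446. 157.] 0.73
lid_hinge [301.  -0.] 0.71
lid_hinge [191. 300.] 0.65
lid_hinge [128. 430.] 0.62
lid_hinge [ 21. 412.] 0.34
0.5 [216. 152.]
0.6 [215. 149.]
0.7 [214. 148.]
0.8 [212. 148.]
0.9 [210. 149.]
```

Run:
```python
from fit import *
r=read_camera("scene")
cv2.imwrite("pics/c3.png",cv2.resize(r["img"][170:235,245:325],None,fx=9,fy=9,interpolation=cv2.INTER_CUBIC))
```

```text
(no output)
```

View pics/c3.png

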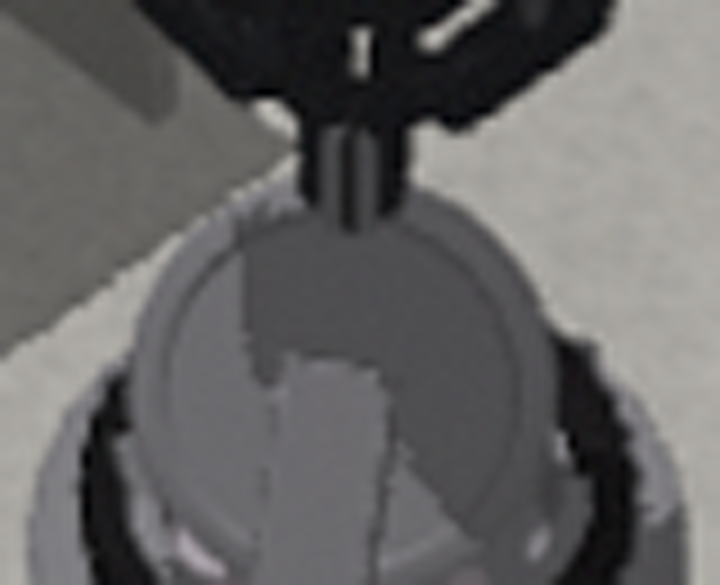

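The tip is in front of (on top of) the lid, over its front rim at about px (284,195), so I continue along the arc.

carry_out(rows="-6 -5 -9 0;-6 -6 -10 0;-5 -4 -11 0;-5 -4 -11 0;-3 -3 -12 0;-3 -2 -12 0")

```text
t: 6.05
eef_pos: [0.5295, 0.0308, 0.1309]
tool_rot: [0.0, 0.939, 0.345, -0.0]
contact_force: [0.2, -0.8, 2.2]
gripper_width: -0.004
grasp_force: 0.4
```

carry_out(rows="-1 -1 -10 0;-1 -1 -10 0;0 0 -5 0;0 0 -3 0;0 0 0 0")

```text
t: 6.68
eef_pos: [0.5279, 0.0293, 0.1037]
tool_rot: [-0.0, 0.939, 0.345, 0.0]
contact_force: [0.0, -0.2, 0.1]
gripper_width: 0.001
grasp_force: 0.0
```

carry_out(rows="0 0 -2 0;0 0 -2 0;0 0 0 0")

```text
t: 7.05
eef_pos: [0.5278, 0.0291, 0.0998]
tool_rot: [0.0, 0.939, 0.345, 0.0]
contact_force: [1.0, -0.0, -0.5]
gripper_width: 0.001
grasp_force: 0.0
```

carry_out(rows="0 0 -2 0;0 0 -2 0;0 0 0 0")

```text
t: 7.42
eef_pos: [0.5277, 0.0291, 0.0956]
tool_rot: [-0.0, 0.939, 0.345, -0.0]
contact_force: [-1.0, 0.5, -0.6]
gripper_width: 0.003
grasp_force: 0.0
```

Run:
```python
from fit import *
r=read_camera("scene")
cv2.imwrite("pics/c4.png",cv2.resize(r["img"][180:280,225:345],None,fx=6,fy=6,interpolation=cv2.INTER_CUBIC))
print(((proj(r,get_obs()["eef_pos"])[0]-[225,180])*6).round())
```

```text
[364. 201.]
```

View pics/c4.png

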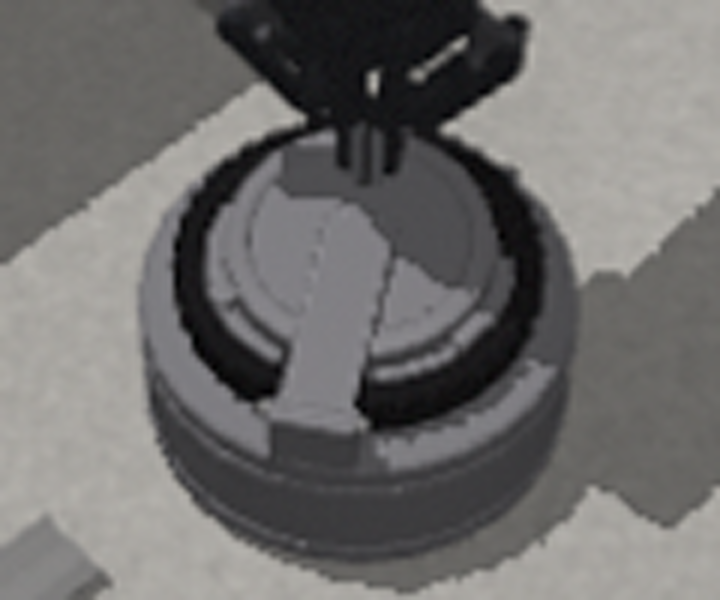

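carry_out(rows="0 0 -2 0;0 0 -2 0;0 0 0 0;0 0 0 0")

```text
t: 7.98
eef_pos: [0.5278, 0.0292, 0.0918]
tool_rot: [-0.0, 0.939, 0.345, 0.0]
contact_force: [0.0, 0.3, 0.1]
gripper_width: 0.002
grasp_force: 0.0
```

carry_out(rows="0 0 -2 0;0 0 0 0")

```text
t: 8.22
eef_pos: [0.5278, 0.0291, 0.0897]
tool_rot: [-0.0, 0.939, 0.345, 0.0]
contact_force: [-0.6, -0.3, 1.2]
gripper_width: -0.002
grasp_force: 0.0
```

Run:
```python
from fit import *
p=fit_tub([.5519,.0493,.7077,.1,.3],cams=("scene",),tol=10)
r=read_camera("scene")
o=[d for d in outline_of("scene","lid_panel")]
for d in o: print(d["centre"],d["confidence"],d["pixels"].sum())
```

```text
scene tub [0.4 0.7]
scene lid_hinge [-0.1 -2.5]
scene lid_edge [-0.5 -0. ]
scene wing [0.2 1.7]
fit [0.5512 0.0496 0.7001 0.0303 0.2463]
[404.3, 212.1] 0.76 1319
[281.8, 223.3] 0.75 1424
[171.3, 129.5] 0.74 737
[257.0, 342.4] 0.66 2738
[298.4, 238.8] 0.2 811
```

carry_out(rows="0 0 -2 0;0 0 -1 0;0 0 0 0")

```text
t: 9.0
eef_pos: [0.5277, 0.0291, 0.0867]
tool_rot: [-0.0, 0.939, 0.345, -0.0]
contact_force: [0.5, 0.6, 0.2]
gripper_width: 0.001
grasp_force: 0.0
```

Run:
```python
from fit import *
r=read_camera("scene")
c=cv2.resize(r["img"][190:250,245:325],(800,600),interpolation=cv2.INTER_CUBIC)
e=get_obs()["eef_pos"]
def m(P,col):
    u=(proj(r,P)[0]-[245,190])*10; cv2.circle(c,tuple(int(v) for v in u),5,col,2)
m(e,(0,0,255))
P=np.array([.5519,.0493,0]);R=Rz(.7077)
for a in np.linspace(0,6.28,40): m(P+R@[.057*np.cos(a),.057*np.sin(a),.104],(0,255,0)); m(P+R@pol(.078,a,.102),(255,0,0))
cv2.imwrite("pics/c5.png",c)
```

```text
(no output)
```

View pics/c5.png

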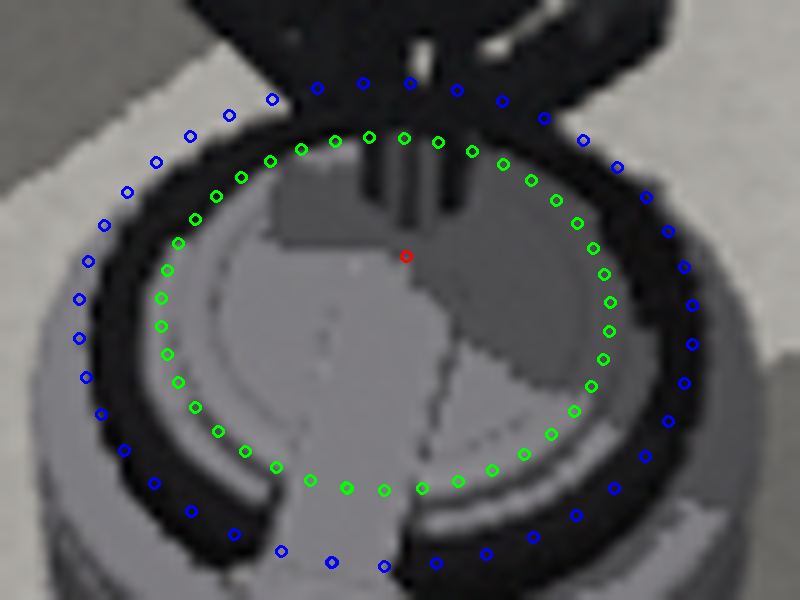

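carry_out(rows="0 0 -1 0;0 0 -1 0;0 0 -1 0;0 0 0 0")

```text
t: 9.55
eef_pos: [0.5278, 0.0291, 0.0837]
tool_rot: [-0.0, 0.939, 0.345, -0.0]
contact_force: [-0.7, -0.5, 0.1]
gripper_width: -0.001
grasp_force: 0.0
```

carry_out(rows="0 0 -1 0;0 0 -1 0;0 0 -1 0;0 0 0 0")

```text
t: 10.05
eef_pos: [0.5279, 0.0291, 0.0815]
tool_rot: [0.0, 0.939, 0.345, 0.0]
contact_force: [-2.5, -0.3, 8.8]
gripper_width: 0.003
grasp_force: 4.0
```

carry_out(rows="0 0 -1 0;0 0 0 0;0 0 0 0")

```text
t: 10.42
eef_pos: [0.5279, 0.0291, 0.0813]
tool_rot: [0.0, 0.939, 0.345, 0.0]
contact_force: [-6.9, -1.4, 16.6]
gripper_width: 0.004
grasp_force: 8.2
```

Run:
```python
from fit import *
print(get_obs()["contact_force"])
fit_tub([.5519,.0493,.7077,.03,.25],cams=("scene",),tol=10)
```

```text
[-6.85645807 -1.43179519 16.62918834]
scene tub [-0.1 -0.1]
scene lid_hinge [ 0.  -1.1]
scene lid_edge [0.8 0. ]
scene wing [0.2 1.9]
scene lock_mark [-0.9 -0.1]
fit [ 0.5514  0.0504  0.6619 -0.0196  0.2221]
```

carry_out(rows="0 0 20 0;0 0 35 0;1 -12 0 -10;2 -15 0 -10;2 -16 0 -10;1 -16 0 -10;1 -16 0 -10;0 0 0 0")

```text
t: 11.72
eef_pos: [0.5347, -0.0471, 0.1347]
tool_rot: [0.0, 0.996, -0.084, -0.0]
contact_force: [0.0, -0.2, -0.4]
gripper_width: 0.005
grasp_force: 0.0
```

Run:
```python
from fit import *
o=get_obs();print(o["q"].round(2),o["contact_force"].round(1),o["eef_pos"].round(4))
p=fit_tub([.5519,.0493,.7,.0,.25])
x=p[:2];w=pts(p)["wing"]; print(w, np.degrees(np.arctan2(*(w[:2]-x)[::-1])))
```

```text
[ 0.16  0.35 -0.23  1.95  0.11  0.85 -1.87] [ 0.  -0.2 -0.4] [ 0.5347 -0.0471  0.1347]
scene lid_hinge [0.7 0.7]
scene lid_edge [ 1.9 -0.4]
scene wing [0.3 1.6]
scene lock_mark [-1.4  0.4]
top tub [ 2.  -2.6]
top lid_hinge [1.4 0.7]
top lid_edge [4.3 3.8]
top wing [-2.2 -1.5]
top lock_mark [-0.4  0.3]
fit [ 0.5522  0.0506  0.6384 -0.0034  0.2212]
[ 0.50750636 -0.02342819  0.104     ] -121.09719214151373
```

carry_out(rows="0 1 -15 0;0 0 -15 0;0 0 -10 0;0 0 -6 0;0 0 0 0")

```text
t: 12.95
eef_pos: [0.5345, -0.0449, 0.0882]
tool_rot: [0.0, 0.996, -0.084, -0.0]
contact_force: [0.1, 0.4, 0.4]
gripper_width: -0.004
grasp_force: 0.0
```

carry_out(rows="0 0 -3 0;0 0 -3 0;0 0 0 0")

```text
t: 13.32
eef_pos: [0.5347, -0.0449, 0.0827]
tool_rot: [0.0, 0.996, -0.084, -0.0]
contact_force: [0.4, -0.9, 0.1]
gripper_width: -0.003
grasp_force: 0.0
```

carry_out(rows="0 0 -2 0;0 0 -2 0;0 0 0 0")

```text
t: 13.7
eef_pos: [0.5346, -0.0449, 0.0786]
tool_rot: [0.0, 0.996, -0.084, -0.0]
contact_force: [-0.4, 0.6, -0.2]
gripper_width: -0.004
grasp_force: 0.0
```

carry_out(rows="0 0 -1 0;0 0 -1 0;0 0 -1 0;0 0 0 0")

```text
t: 14.2
eef_pos: [0.5347, -0.0449, 0.0757]
tool_rot: [0.0, 0.996, -0.084, -0.0]
contact_force: [-0.8, -0.8, -0.4]
gripper_width: -0.003
grasp_force: 0.0
```

carry_out(rows="0 0 -1 0;0 0 -1 0;0 0 -1 0;0 0 0 0")

```text
t: 14.7
eef_pos: [0.5347, -0.0449, 0.0727]
tool_rot: [0.0, 0.996, -0.084, -0.0]
contact_force: [-0.8, 0.0, -0.1]
gripper_width: -0.001
grasp_force: 0.0
```

carry_out(rows="0 0 -2 0;0 0 -2 0;0 0 -2 0;0 0 0 0")

```text
t: 15.2
eef_pos: [0.5346, -0.0449, 0.0666]
tool_rot: [0.0, 0.996, -0.084, -0.0]
contact_force: [-0.4, -0.3, 0.7]
gripper_width: -0.007
grasp_force: 0.0
```

Run:
```python
from fit import *
r=read_camera("scene"); t=read_camera("top")
c=np.zeros((600,800,3),np.uint8)
c[:,:]=cv2.resize(r["img"][165:255,225:345],(800,600),interpolation=cv2.INTER_CUBIC)
e=get_obs()["eef_pos"]; print(e,get_obs()["contact_force"])
for dz in (0,.02):
    u=(proj(r,e+[0,0,dz])[0]-[225,165])*6.667; cv2.circle(c,tuple(int(v) for v in u),5,(0,0,255),2)
cv2.imwrite("pics/c6.png",c)
```

```text
[ 0.53481882 -0.04488606  0.06679692] [ 0.2121711  -0.50340236  0.49690955]
```

View pics/c6.png

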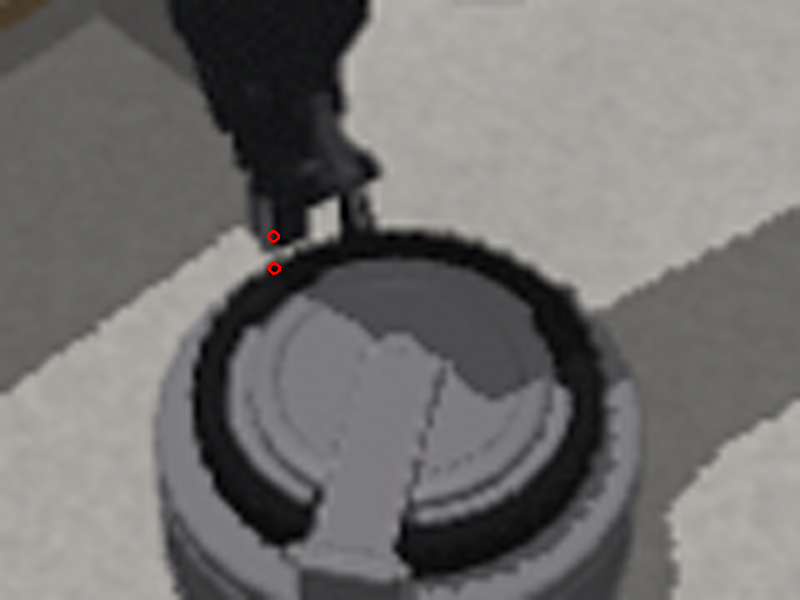

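carry_out(rows="-8 2 -1 -3;-8 2 0 -3;-8 3 0 -3;-8 4 0 -3;-7 5 0 -3;-7 5 0 -3")

```text
t: 16.05
eef_pos: [0.4896, -0.0238, 0.0662]
tool_rot: [-0.0, 0.971, -0.24, 0.001]
contact_force: [1.7, -1.5, 0.3]
gripper_width: 0.001
grasp_force: 0.7
```

Run:
```python
from fit import *
o=get_obs();print(o["q"].round(2))
p=fit_tub([.552,.0506,.67,.0,.35],tol=12)
```

```text
[ 0.05  0.38 -0.16  2.11  0.1   0.66 -2.22]
scene tub [-0.3  1.5]
scene lid_hinge [-0.1 -0.1]
scene lid_edge [ 0.5 -0.3]
scene wing [ 0. -1.]
top tub [3.3 2.2]
top lid_hinge [-2.1 -2.3]
top lid_edge [-0.4  2.7]
top wing [-0.7 -0.7]
top lock_mark [ 1.1 -1.2]
fit [ 0.5505  0.0467  0.6533 -0.0061  0.5968]
```

carry_out(rows="-6 6 0 -3;-6 6 0 -3;-5 7 0 -3;-5 7 0 -3;-3 8 0 -3;-3 7 0 -3;0 0 0 0")

```text
t: 17.52
eef_pos: [0.4609, 0.0175, 0.0659]
tool_rot: [-0.0, 0.922, -0.387, 0.0]
contact_force: [-0.3, -0.3, 0.7]
gripper_width: -0.0
grasp_force: 0.0
```

Run:
```python
from fit import *
o=get_obs();print(o["q"].round(2),o["contact_force"])
p=fit_tub([.552,.0496,.67,.0,1.1],tol=12)
```

```text
[-0.09  0.34 -0.1   2.17  0.06  0.63 -2.59] [-0.26234217 -0.29568407  0.72742261]
scene tub [-4.2  0.1]
scene lid_hinge [ 1.9 -0.5]
scene lid_edge [1.4 0. ]
scene wing [-1.6  3.2]
scene lock_mark [0.  0.3]
top tub [ 0.1 -1.3]
top lid_hinge [1.3 1.2]
top lock_mark [-0.3  1.3]
fit [0.5478 0.0477 0.677  0.0331 1.2034]
```

carry_out(rows="-1 3 0 0;-1 2 0 0;0 2 0 0;0 0 0 0")

```text
t: 18.62
eef_pos: [0.4587, 0.0243, 0.0658]
tool_rot: [0.0, 0.922, -0.388, -0.0]
contact_force: [0.5, -0.6, 1.3]
gripper_width: -0.0
grasp_force: 0.3
```

Run:
```python
from fit import *
o=get_obs();print(o["contact_force"])
p=fit_tub([.55,.0496,.67,.0,1.2],tol=12)
```

```text
[ 0.4898175  -0.64709142  1.33573014]
scene tub [0.9 1.1]
scene lid_hinge [0.2 0.1]
scene lid_edge [0.8 0. ]
scene wing [-0.4  0.5]
scene lock_mark [-2.6  1.7]
top tub [1.9 2.8]
top lid_hinge [0.6 0.4]
fit [ 0.5494  0.0488  0.6661 -0.0421  1.2586]
```

carry_out(rows="0 -6 0 0;-2 0 30 0;0 0 50 0;0 0 40 10;6 20 0 10;12 30 0 10;14 40 0 10;14 40 0 10;14 40 0 10;12 14 0 10", claw=0)

```text
t: 20.48
eef_pos: [0.5288, 0.2049, 0.1858]
tool_rot: [-0.001, 0.977, 0.215, 0.0]
contact_force: [-1.0, -0.2, -0.2]
gripper_width: -0.0
grasp_force: 0.0
```

carry_out(rows="0 0 0 10;0 0 0 10;0 0 0 10;0 0 0 10;0 0 0 10;0 0 0 10;0 0 0 10;0 0 0 0", claw=70)

```text
t: 21.48
eef_pos: [0.5288, 0.2014, 0.1856]
tool_rot: [-0.0, 0.68, 0.733, -0.0]
contact_force: [0.1, 0.2, -0.6]
gripper_width: 0.816
grasp_force: 0.0
```

Run:
```python
from fit import *
o=get_obs();print(o["q"].round(2),o["contact_force"])
for i in range(3): p=fit_tub([.55,.0496,.67,.0,1.2],tol=12,verbose=i==0)
r=read_camera("scene"); t=read_camera("top")
c=np.zeros((500,800,3),np.uint8)
c[:,:400]=cv2.resize(r["img"][185:285,240:320],(400,500),interpolation=cv2.INTER_CUBIC)
c[:,400:]=cv2.resize(t["img"][155:255,240:320],(400,500),interpolation=cv2.INTER_CUBIC)
cv2.imwrite("pics/c7.png",c)
```

```text
[-0.    0.39 -0.59  1.82  0.25  1.02 -0.62] [ 0.12387488  0.1693657  -0.63763554]
scene tub [-3.5  1.1]
scene lid_hinge [-0.1 -0.8]
scene lid_edge [-0.4 -0.4]
scene wing [0.5 1.5]
scene lock_mark [0.3 1.6]
top tub [-0.   0.3]
top lid_hinge [-2.4  0.6]
top lid_edge [3.3 3.3]
top wing [ 1.3 -1.1]
top lock_mark [-1.   1.3]
fit [ 0.5493  0.0498  0.6095 -0.0112  1.1068]
fit [0.5494 0.0514 0.6508 0.0412 1.1329]
fit [0.5517 0.0531 0.6398 0.053  1.1688]
```

View pics/c7.png

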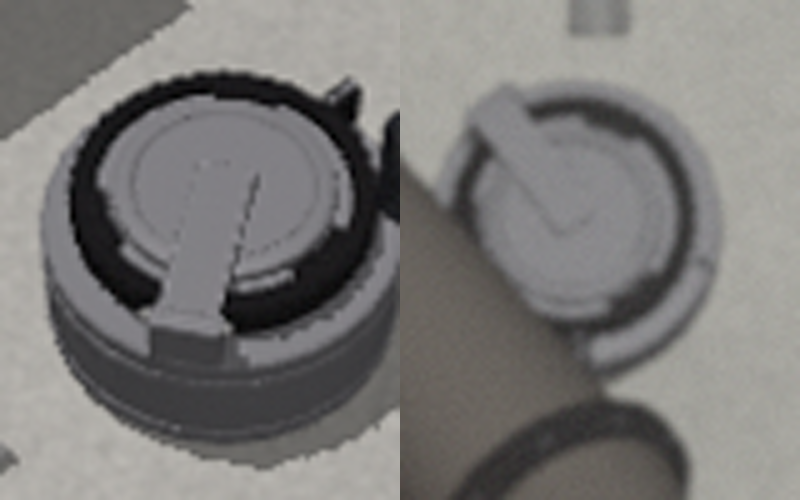

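carry_out(rows="-10 45 20 0;-10 45 20 0;-10 40 0 0;0 0 0 0")

```text
t: 23.88
eef_pos: [0.4966, 0.3364, 0.2263]
tool_rot: [-0.001, 0.677, 0.736, 0.001]
contact_force: [-0.3, 0.2, -1.1]
gripper_width: 0.818
grasp_force: 0.0
```

Run:
```python
from fit import *
P=np.array([fit_tub([.5505,.0505,.65,.0,1.2],tol=12,verbose=i==0) for i in range(5)])
print("med",np.median(P,0).round(4),P.std(0).round(3))
t=read_camera("top")
cv2.imwrite("pics/c8.png",cv2.resize(t["img"][160:240,235:315],(600,600),interpolation=cv2.INTER_CUBIC))
```

```text
scene tub [0.8 2.3]
scene lid_hinge [-0.4  1.4]
scene lid_edge [2.  0.2]
scene wing [-2.4  0.8]
scene lock_mark [-1.9 -0.8]
top tub [-0.9  2.4]
top lid_hinge [ 1.8 -0.4]
top lid_edge [ 3.2 -1.2]
top wing [-0.9  1.7]
top lock_mark [-0.3  2.8]
fit [ 5.506e-01  5.050e-02  6.324e-01 -1.100e-03  1.135e+00]
fit [0.5484 0.0513 0.649  0.0338 1.072 ]
fit [ 5.5180e-01  4.9800e-02  6.7010e-01 -1.0000e-04  1.1538e+00]
fit [0.5515 0.0547 0.6852 0.0183 1.1281]
fit [ 0.5525  0.052   0.6376 -0.0382  1.1545]
med [ 5.515e-01  5.130e-02  6.490e-01 -1.000e-04  1.135e+00] [0.001 0.002 0.02  0.024 0.03 ]
```

View pics/c8.png

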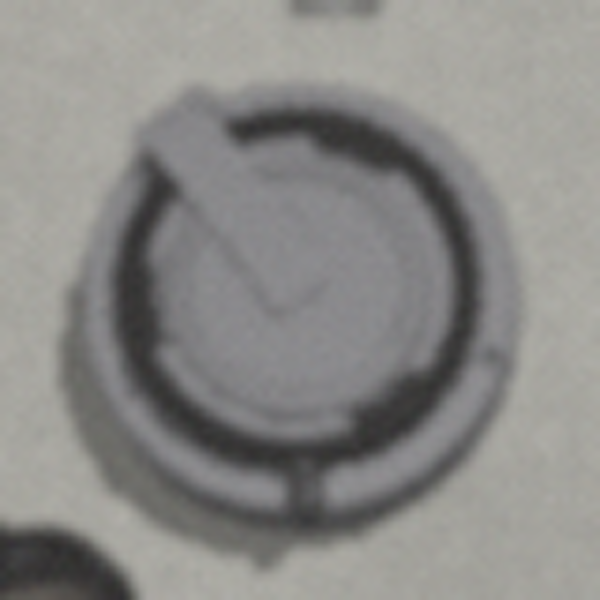

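carry_out(rows="-4 -57 0 7;-4 -57 0 0;-4 -57 0 0;-5 -57 0 0;-5 -57 0 0;-4 -57 0 0;0 0 -40 0;0 0 -50 0;0 0 -45 0;0 0 -25 0", claw=0)

```text
t: 28.18
eef_pos: [0.4716, -0.01, 0.0638]
tool_rot: [-0.001, 0.634, 0.774, -0.001]
contact_force: [0.4, 0.4, 0.9]
gripper_width: 0.002
grasp_force: 0.0
```

carry_out(rows="-6 8 0 0;-4 8 0 0;-3 8 0 0;-2 8 0 0;0 0 0 0")

```text
t: 28.8
eef_pos: [0.4581, 0.023, 0.0664]
tool_rot: [0.0, 0.633, 0.774, 0.0]
contact_force: [-0.0, -0.4, 0.4]
gripper_width: -0.002
grasp_force: 0.0
```

carry_out(rows="-1 2 0 0;0 2 0 0;0 0 0 0")

```text
t: 29.18
eef_pos: [0.4568, 0.0261, 0.0658]
tool_rot: [-0.0, 0.634, 0.774, -0.0]
contact_force: [-0.8, -0.5, 0.7]
gripper_width: -0.001
grasp_force: 0.0
```

carry_out(rows="-1 2 0 0;0 2 0 0;0 0 0 0")

```text
t: 29.55
eef_pos: [0.4557, 0.0302, 0.0658]
tool_rot: [-0.0, 0.634, 0.774, -0.0]
contact_force: [-0.2, -1.5, -0.2]
gripper_width: -0.0
grasp_force: 0.3
```

carry_out(rows="0 2 0 0;0 2 0 0")

```text
t: 29.8
eef_pos: [0.4555, 0.0341, 0.0657]
tool_rot: [-0.0, 0.634, 0.774, -0.0]
contact_force: [0.5, -3.2, 2.0]
gripper_width: -0.002
grasp_force: 1.5
```

carry_out(rows="0 1 0 0;0 0 0 0")

```text
t: 30.05
eef_pos: [0.4556, 0.0349, 0.0657]
tool_rot: [-0.0, 0.634, 0.774, -0.0]
contact_force: [-0.5, -2.4, 1.2]
gripper_width: -0.001
grasp_force: 1.2
```

Run:
```python
from fit import *
print(get_obs()["contact_force"])
P=np.array([fit_tub([.5505,.0505,.65,.0,1.25],tol=12,verbose=0) for i in range(3)])
```

```text
[-0.51692294 -2.3774777   1.24452363]
fit [0.5523 0.0504 0.6283 0.0192 1.2309]
fit [0.548  0.0542 0.6606 0.0278 1.2545]
fit [0.5536 0.054  0.6433 0.0891 1.2252]
```

carry_out(rows="0 -7 0 0;-2 0 30 0;0 0 50 0;0 0 40 0;15 35 0 -3;17 35 0 -4;17 35 0 0;17 35 0 0;17 33 0 0;0 0 0 0", claw=70)

```text
t: 33.1
eef_pos: [0.5377, 0.2048, 0.1861]
tool_rot: [-0.001, 0.678, 0.735, 0.002]
contact_force: [-0.9, -0.6, -0.7]
gripper_width: 0.817
grasp_force: 0.0
```

carry_out(rows="0 0 -40 0;0 0 -40 0;0 0 -40 0;0 0 -20 0;0 0 0 0")

```text
t: 33.72
eef_pos: [0.5362, 0.2003, 0.045]
tool_rot: [-0.0, 0.68, 0.733, -0.001]
contact_force: [0.1, 0.1, -0.1]
gripper_width: 0.823
grasp_force: 0.0
```

carry_out(rows="0 0 -10 0;0 0 -8 0;0 0 -5 0;0 0 -4 0;0 0 0 0")

```text
t: 34.35
eef_pos: [0.5367, 0.2011, 0.0186]
tool_rot: [-0.0, 0.68, 0.734, -0.0]
contact_force: [-0.3, -0.3, 0.5]
gripper_width: 0.824
grasp_force: 0.0
```

carry_out(rows="0 0 -4 0;0 0 -4 0;0 0 -3 0;0 0 0 0")

```text
t: 34.85
eef_pos: [0.5366, 0.201, 0.0075]
tool_rot: [-0.0, 0.68, 0.734, -0.0]
contact_force: [1.0, -0.2, 0.1]
gripper_width: 0.823
grasp_force: 0.0
```

carry_out(rows="0 0 -4 0;0 0 -4 0;0 0 -3 0;0 0 0 0")

```text
t: 35.35
eef_pos: [0.5366, 0.201, -0.0035]
tool_rot: [-0.0, 0.68, 0.734, -0.0]
contact_force: [0.9, -0.3, -0.1]
gripper_width: 0.821
grasp_force: 0.0
```

carry_out(rows="0 0 -3 0;0 0 -3 0;0 0 -3 0;0 0 0 0")

```text
t: 35.85
eef_pos: [0.5366, 0.201, -0.0125]
tool_rot: [-0.0, 0.68, 0.734, -0.0]
contact_force: [0.6, -0.6, 0.4]
gripper_width: 0.819
grasp_force: 0.0
```

carry_out(rows="0 0 25 0;0 0 24 0;1 -10 0 0;1 -10 0 0;1 -10 0 0;1 -5 0 0;0 0 0 0", claw=50)

```text
t: 36.72
eef_pos: [0.5407, 0.1654, 0.0364]
tool_rot: [-0.0, 0.68, 0.733, -0.0]
contact_force: [-0.3, -0.1, 0.6]
gripper_width: 0.586
grasp_force: 0.0
```

carry_out(rows="0 -4 0 0;1 -4 0 0;0 -4 0 0;0 -4 0 0")

```text
t: 37.22
eef_pos: [0.5419, 0.1512, 0.0369]
tool_rot: [-0.0, 0.679, 0.734, 0.001]
contact_force: [0.5, 3.3, -2.2]
gripper_width: 0.583
grasp_force: 1.8
```

carry_out(rows="1 -8 0 0;1 -15 0 0;1 -15 0 0;1 -15 0 0;2 -15 0 0;1 -15 0 0;1 -15 0 0;0 0 0 0")

```text
t: 38.22
eef_pos: [0.5498, 0.049, 0.0366]
tool_rot: [0.001, 0.681, 0.732, -0.001]
contact_force: [-0.5, 0.1, -0.3]
gripper_width: 0.586
grasp_force: 0.0
```

```bash
cat > rf.py <<'E'
from fit import *
import sys
o=get_obs();print(o["contact_force"].round(1),o["q"].round(2))
e=o["eef_pos"]
def rf(x,y): d=np.array([x-.5799,y+.1697]); c,s=np.cos(.0841),np.sin(.0841); return (c*d[0]+s*d[1]).round(4),(-s*d[0]+c*d[1]).round(4)
print("tool",rf(*e[:2]))
g=np.array(e[:2])-.0995*np.array([-.084,.996])
for i in range(3):
    p=fit_tub([*g,.65,0,1.25],tol=14,verbose=0); print(rf(*p[:2]))
E
python3 rf.py
```

```text
[-0.5  0.1 -0.3] [ 0.19  0.56 -0.51  1.96  0.4   0.73 -0.48]
tool (np.float64(-0.0116), np.float64(0.2205))
fit [ 0.5583 -0.054   0.6024  0.0126  1.25  ]
(np.float64(-0.0118), np.float64(0.1171))
fit [ 0.5587 -0.0501  0.6111 -0.0424  1.25  ]
(np.float64(-0.0111), np.float64(0.121))
fit [ 0.5577 -0.0531  0.6218  0.016   1.25  ]
(np.float64(-0.0123), np.float64(0.1181))
```

carry_out(rows="1 -13 0 0;1 -15 0 0;1 -15 0 0;2 -15 0 0;1 -15 0 0;1 -15 0 0;1 -10 0 0;0 0 0 0")

```text
t: 41.02
eef_pos: [0.5577, -0.0481, 0.0367]
tool_rot: [0.0, 0.68, 0.733, -0.001]
contact_force: [-0.3, 0.6, 0.2]
gripper_width: 0.584
grasp_force: 0.0
```

carry_out(rows="1 -5 0 0;0 -4 0 0;0 0 0 0")

```text
t: 41.4
eef_pos: [0.5587, -0.0551, 0.0367]
tool_rot: [-0.0, 0.68, 0.734, -0.0]
contact_force: [-0.5, 2.7, -0.6]
gripper_width: 0.588
grasp_force: 1.3
```

```bash
python3 rf.py
```

```text
[-0.5  2.7 -0.6] [ 0.37  0.57 -0.5   1.94  0.4   0.73 -0.28]
tool (np.float64(-0.0115), np.float64(0.116))
fit [ 0.5729 -0.1551  0.5883 -0.0536  1.25  ]
(np.float64(-0.0057), np.float64(0.0151))
fit [ 0.5657 -0.1588  0.6137 -0.0267  1.25  ]
(np.float64(-0.0132), np.float64(0.012))
fit [ 0.5681 -0.1577  0.5926 -0.0076  1.25  ]
(np.float64(-0.0107), np.float64(0.0129))
```

Creep on until the back panel pushes back.

carry_out(rows="0 -4 0 0;0 -4 0 0;0 0 0 0")

```text
t: 43.58
eef_pos: [0.559, -0.0632, 0.0369]
tool_rot: [0.0, 0.68, 0.733, 0.0]
contact_force: [-0.8, 2.1, -0.9]
gripper_width: 0.588
grasp_force: 1.2
```

carry_out(rows="0 -2 0 0;0 -2 0 0;0 0 0 0")

```text
t: 43.95
eef_pos: [0.5589, -0.0671, 0.0369]
tool_rot: [0.0, 0.68, 0.733, 0.0]
contact_force: [0.7, 2.8, -0.2]
gripper_width: 0.59
grasp_force: 1.6
```

carry_out(rows="0 -2 0 0;0 -1 0 0;0 0 0 0")

```text
t: 44.32
eef_pos: [0.5588, -0.0683, 0.0368]
tool_rot: [-0.001, 0.679, 0.734, 0.001]
contact_force: [-0.6, 7.0, -0.4]
gripper_width: 0.585
grasp_force: 3.5
```

carry_out(rows="0 -1 0 0;0 -1 0 0;0 0 0 0")

```text
t: 44.7
eef_pos: [0.5589, -0.0684, 0.0369]
tool_rot: [-0.001, 0.679, 0.734, 0.001]
contact_force: [0.1, 11.8, -1.0]
gripper_width: 0.587
grasp_force: 5.4
```

Force climbs to 11.8 N with no further motion, so the tub is at the back panel. I back off and check.

carry_out(rows="0 10 0 0;-2 30 0 0;-3 40 0 0;-3 40 20 0;0 40 40 0;0 40 40 0;0 0 0 0")

```text
t: 45.58
eef_pos: [0.553, 0.1322, 0.1406]
tool_rot: [0.002, 0.678, 0.735, 0.003]
contact_force: [0.2, -0.9, -0.3]
gripper_width: 0.586
grasp_force: 0.0
```

Run:
```python
from fit import *
for i in range(4): p=fit_tub([.567,-.169,.61,0,1.25],tol=14,verbose=i==0)
for k in("torch","shoehorn","bulb_tray"):
    for c in("scene","top"):
        r=read_camera(c); l=place_of(c,k)
        if l: print(k,c,ray_z(r,l[0]["centre"],0).round(3))
```

```text
scene tub [-0.8  0.9]
scene lid_hinge [0.1 0.4]
scene lid_edge [ 1.4 -0.2]
scene wing [-2.1  1.1]
scene lock_mark [1.2 0.5]
top tub [ 1.1 -1.3]
top lid_hinge [-0.4  1.5]
top lid_edge [1.5 1.7]
top wing [-0.4  0. ]
top lock_mark [ 0.3 -0.4]
fit [ 0.5641 -0.1689  0.5941  0.0038  1.2079]
fit [ 0.5683 -0.1719  0.5953  0.0611  1.1477]
fit [ 0.5679 -0.1664  0.6124  0.0018  1.1704]
fit [ 0.5629 -0.1746  0.4973  0.2337  1.1395]
torch scene [0.621 0.429 0.   ]
torch top [0.627 0.44  0.   ]
shoehorn scene [0.794 0.046 0.   ]
shoehorn top [0.791 0.032 0.   ]
bulb_tray scene [0.45  0.416 0.   ]
bulb_tray top [0.451 0.411 0.   ]
```

```bash
python3 -c "
from station import *
print(hand_in())"
```

```text
the job is handed in; nothing more can be done
None
```

I shut the lid, turned the collar to about 1.2–1.28 rad (locked is 1.13–1.31), slid the tub up against the riser's back panel, left the bystanders in place and handed the job in; the judge returned no verdict, and the collar angle is my estimate from camera fits and finger contact.

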